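# Release the blade tray with the pin

### The job

Take the release pin out of its wooden stand, find the small hole in the shutter at the bottom of the slot on top of the grey blade case, and push the pin down through it, gently and no harder than the spring latch needs, until the tray springs out a little. Put the pin back in its stand all the way down, let go of it, and then draw the tray fully out to its stop by its tab, leaving the other things on the table where they are.

Things in the scene. Friction and masses are not known exactly. Their poses are not given: they have to be found in the camera images.
- case: Grey steel blade case, fixed, 140 (its x) x 100 (y) x 70 (z) mm. Origin: centre of its underside; +x is its back; the tray comes out towards its own -x, roughly towards the robot; +z up. Its upper face has four screws and one slot. It is damaged if the pin presses on it, its shutter, latch or tray with more than 20 N.
- slot (a point): Centre of the slot in the case's upper face, at that face's height; axes as the case's. The slot is 14 mm wide along the case's x, 36 mm long along its y.
- shutter_mid (a point): Point 4 mm under point slot, on the stiff, immovable aluminium dust shutter (4 mm thick) that closes the slot. The shutter has one round hole of 9 mm, on the slot's centre line but anywhere from -9 to +9 mm along the case's y from this point: visible, but its place is not measured. Through the hole the way is free down to the release bar.
- bar_zone (a point): Point 20 mm under point slot. The top of the hidden level release bar, met under the hole wherever that is, lies 4 mm above to 4 mm below this height (not measured, differs each start). It starts to move at about 4.5 N and needs about 8 N after 6 mm, where the latch lets go and the tray springs out; 3 mm further is a hard stop. Let go, it springs back up.
- pin: Release pin, 116 mm long, about 60 g: steel shaft of 5 mm with a round tip, 62 mm long, then a collar of 22 mm diameter, 4 mm thick, then a square wooden handle 14x14 mm, 50 mm tall. Origin: the tip; +z from tip to handle, x and y square to the handle's flats. At the start it stands upright in its stand, collar on the stand's top, collar and handle above it.
- pin_tip (a point): The pin's tip.
- stand: Brown wooden block 50x50x66 mm, fixed to the table, with a vertical 9 mm through hole in its middle. Origin: centre of its underside. With the pin seated (collar on the block) its tip is 4 mm above the table. Between stand and case a glue jig may lie (brown board), whose upright red clamp lever reaches 195 mm above the table: carry the pin over or round it.
- tray (a joint): How far the tray is out, m: 0 shut and latched, about 0.022 where its spring leaves it once the latch has let go (within about a second), 0.090 at its stop; friction about 1.5 N. It stays where it is left.
- tray_tab (a point): Middle of the top edge of the tray's pull tab; moves with the tray; axes as the case's. The tab is an upright aluminium plate 10 mm thick (case y), 46 mm long along the case's x (out from the tray's front, this point in its middle), 40 mm tall down from this point, with an upright 16 mm round bead at its free end, 21 mm before this point. Its top is 64 mm above the table.
- weight: Bystander: black-and-tan pressing weight, a block 45x118x30 mm lying flat. Not to be moved.
- wood_spacer: Bystander: small brown wooden block, 30x60x18 mm. Not to be moved.
- tube: Bystander: white glue tube, 41x136x28 mm, lying. Not to be moved.
- driver: Bystander: screwdriver with an amber handle, 29x199x30 mm, lying. Not to be moved.
There are look-alikes about, which are no part of the job. Several things look just like the stand: the one meant starts nearest to the robot's base.

How it is judged:
By the outcome, as a careful person would: the job done as asked, in the order asked, and still so for the second after the job is handed in, with the robot touching nothing.
It also fails if it takes over 72 s, if anything falls off the work surface, if the arm or the gripper's body presses on something with over 40 N, if the wrist force passes 120 N, or if a joint passes its speed limit or range.

### The arm

A 6-joint arm with a two-finger parallel gripper is mounted at the origin on a cart in front of the work surface, level with it; the furniture and walls round the work are solid. World frame = base frame: x ahead of the robot, y to its left, z up, the work surface at z = 0. Lengths are in m, angles in rad, forces in N, time in s.
With the tool pointing down it reaches from about 0.4 to 0.825 m from the base axis. Payload 7 kg.
Tool frame: the origin (TCP) lies midway between the tips of the shut fingers; the grasp point (between the pads) lies hold_point_z behind it (hold_point_z is the distance from the TCP to the grasp point, in m); z points along the fingers, y is the line along which they close (so a half turn about z gives the same grasp; the last joint's range is limited). The gripper opens to 88 mm and grips with 3 to 60 N. Pads are 19 mm wide; open, the fingers measure 130 mm over their backs; the gripper's body (78 mm by 193 mm) begins 47 mm behind the grasp point.
Start: joints at [-0.919, 0.359, 0.012, 0, -1.224, -0.288], TCP at [0.24, -0.631, 0.227] pointing down, gripper open.
Joint ranges: [-3.07, 3.07], [-1.43, 2.12], [-1.02, 1.25], [-3.03, 1.67], [-3.05, -0], [-3.03, 3.03]. Speed limits (rad/s): [2.39, 2.39, 3.01, 3.14, 3.14, 3.14].

### API

Orientations are given as [roll, pitch, yaw] about the fixed x, y, z axes, in that order (R = Rz(yaw) Ry(pitch) Rx(roll)).
In Python, from station import * gives the robot as it stands.
- The arm moves only by the tool apply_moves, never from a script. Its argument "steps" is a list of rows, each an object with "translation": the shift along the world's x, y, z scaled (see below), a list of three; "rotation": the turn, a rotation vector about the world's x, y, z scaled (see below), a list of three. A call has exactly 10 rows; each row is the pose to reach, as a shift and turn from the pose commanded when the call began; what a row does not reach only later rows make up. The controller multiplies each number of a shift by 250 mm and each number of a turn by 30 degrees. A row lasts 1/12 s, in which the tool goes at most 41.7 mm and 7.16 degrees, less where a joint would pass 70% of its speed; a pose out of reach is approached as far as the arm can. A call with a number of a shift or a turn outside -1 to 1 is refused whole. A call with a gripper value outside its range is refused whole. "jaw" is the closure, from -1 (fully open) to 1 (shut), so that 0 is half open, set as the call begins (left out, the last holds). The fingers move at their own pace and stop on an object; "newtons" is the grip in N (left out, the last holds). Time passes only in rows, so rows that repeat a pose let the fingers close, or fill a call up. It gives the time, the measured TCP pose, the force, the opening and the grip force at its end, in the units of the state.
- get_state(): the state, without advancing time (a new reading comes with each control period).
- grab_frame(name): name is "side" or "top" or "wrist"; returns the picture (400x640x3 uint8, blue, green, red); there is no depth.
- camera_model(name): a dict with "fx", "fy", "cx", "cy" (pixels), "xyz" and "rotation" of the camera in the world. Camera axes: x right, y down, z forward; pixel columns grow to the right and rows downward; lengths in m; the calibration is good to about 2 mm. The wrist camera is an equidistant fisheye: a pixel r from the principal point sees the ray r / f radians off the axis. A picture is of the moment at which its call begins: read the wrist's pose just before it. camera_model takes no time and is no camera call; for the wrist camera it gives the pose at the moment of the call.
- job_done(): hands the job in; it is judged then, once.
The state is a dict: "t": time; "q": joint angles; "qd": joint speeds; "joint_efforts": joint torques, N m; "eef_pos": TCP position; "ee_rot": TCP orientation; "force": force on the tool from outside, world axes, zero at the start; "moment": the same for the moment, N m; "width": finger opening in m; "gripper_force": force on a finger pad.
Only numpy, scipy, OpenCV 4.12 (cv2) and the standard library are available. Lean on these libraries where they do the work, as an engineer would, in place of code of your own. Each camera call takes 0.05 s, during which the arm holds its last target. There are 200 camera calls.

## Working session

There is one attempt and no reset: what is moved stays moved. The work goes in short steps, Python scripts to look and compute and a tool call to move; the robot and the scene stay as the last step left them, time stands still between calls to the robot, and variables do not carry over. Pictures are saved under pics/ and viewed, at most 13 in all, crops included, and the job is handed in when it is done.

Besides the shell and the picture viewer there is one more tool, called after "Request:" as name(argument=value, ...), one argument or row to a line, values as JSON. apply_moves: Moves the arm, as the interface text tells. Shifts and turns lie within -1 to 1; 1 stands for 250 mm of shift or 30 degrees of turn. Its arguments: {"type":"object","properties":{"steps":{"type":"array"},"jaw":{"type":"number"},"newtons":{"type":"number"}},"required":["steps"]}

```bash
ls; mkdir -p pics
python3 - <<'E'
from station import *
import cv2
s=get_state()
print({k:s[k] for k in s})
for n in("top","side"):
    im=grab_frame(n); cv2.imwrite(f"pics/{n}0.png",im); print(n,camera_model(n))
w=camera_model("wrist");im=grab_frame("wrist"); cv2.imwrite("pics/wrist0.png",im); print(w)
E
```

```text
pics
{'t': 0.0, 'q': array([-9.18883905e-01,  3.59360988e-01,  1.10282617e-02, -3.41568358e-04,
       -1.22410582e+00, -2.88098215e-01]), 'qd': array([ 0.0014874 , -0.00203312,  0.00019797, -0.00164765, -0.00184347,
        0.00127993]), 'joint_efforts': array([-3.16033482e-03, -5.82722425e+01,  2.93044192e+01,  6.99734151e+00,
        6.67826651e-03, -1.71478664e-04]), 'eef_pos': array([ 0.2399774 , -0.63035716,  0.22562767]), 'ee_rot': array([ 3.13992688e+00, -1.58783835e-04, -2.77789464e+00]), 'force': array([-0.21708266, -0.25771356, -0.04827901]), 'moment': array([-0.00013576, -0.01335448, -0.00045995]), 'gripper_force': 0.0, 'width': 0.08758317902257419}
top {'fx': 369.1569890745901, 'fy': 369.1569890745901, 'cx': 316.93680401476155, 'cy': 199.9006064444202, 'xyz': array([0.41602542, 0.20523444, 1.14758796]), 'rotation': array([-3.05474246, -0.02146758, -1.56175862])}
side {'fx': 500.93013647077237, 'fy': 500.93013647077237, 'cx': 313.45414965734517, 'cy': 191.10398082426926, 'xyz': array([0.39020999, 1.60189094, 0.69649433]), 'rotation': array([-1.96906104, -0.0142871 , -3.03875667])}
{'fx': 309.70691628693146, 'fy': 309.70691628693146, 'cx': 315.58906983904023, 'cy': 194.8673214811239, 'xyz': array([ 0.16761112, -0.65905625,  0.38375968]), 'rotation': array([ 2.84998757e+00, -2.30227171e-03,  1.93407321e+00])}
```

View pics/top0.png

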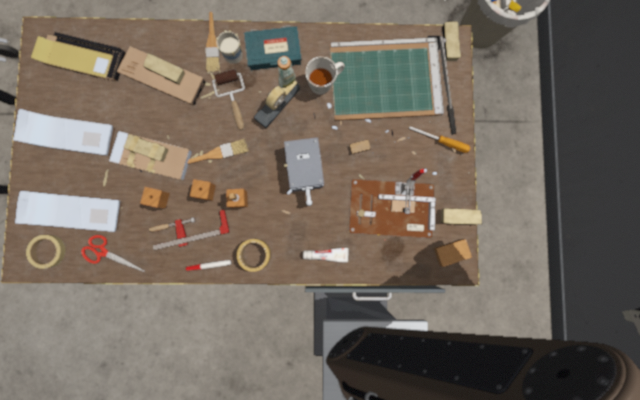

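View pics/side0.png

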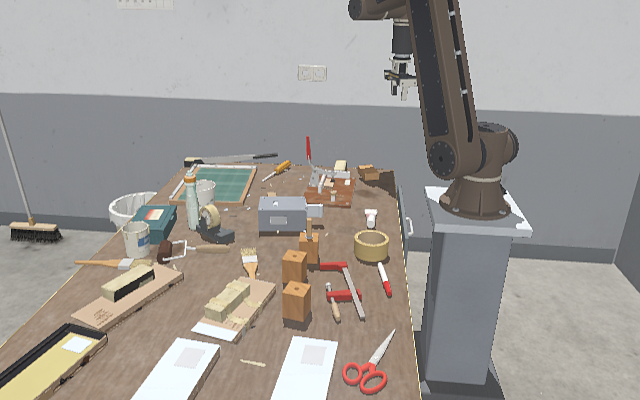

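Run:
```python
import cv2, numpy as np
t=cv2.imread("pics/top0.png");s=cv2.imread("pics/side0.png")
R=lambda im,x0,y0,x1,y1,w,h:cv2.resize(im[y0:y1,x0:x1],(w,h),interpolation=cv2.INTER_CUBIC)
a=np.hstack([R(t,130,170,260,220,520,200),R(t,415,220,495,275,280,200)])
b=np.hstack([R(s,250,190,350,330,300,400),R(s,290,130,410,230,500,400)])
cv2.imwrite("pics/c1.png",np.vstack([a,b]))
from station import camera_model
from scipy.spatial.transform import Rotation as Ro
def ray(n,u,v,z):
    c=camera_model(n);d=Ro.from_euler('xyz',c['rotation']).apply([(u-c['cx'])/c['fx'],(v-c['cy'])/c['fy'],1])
    return c['xyz']+d*(z-c['xyz'][2])/d[2]
for p in [(152,198),(201,190),(236,198),(455,252)]: q=ray("top",*p,.066);print(p,q,np.hypot(*q[:2]))
print(ray("top",303,157,.07))
```

```text
(152, 198) [0.5107422  0.66376949 0.066     ] 0.8375246465929114
(201, 190) [0.53582619 0.52272575 0.066     ] 0.7485665711575621
(236, 198) [0.51342787 0.42002918 0.066     ] 0.663349600365076
(455, 252) [ 0.361654   -0.22301393  0.066     ] 0.42488684489341566
[0.63701495 0.22533441 0.07      ]
```

View pics/c1.png

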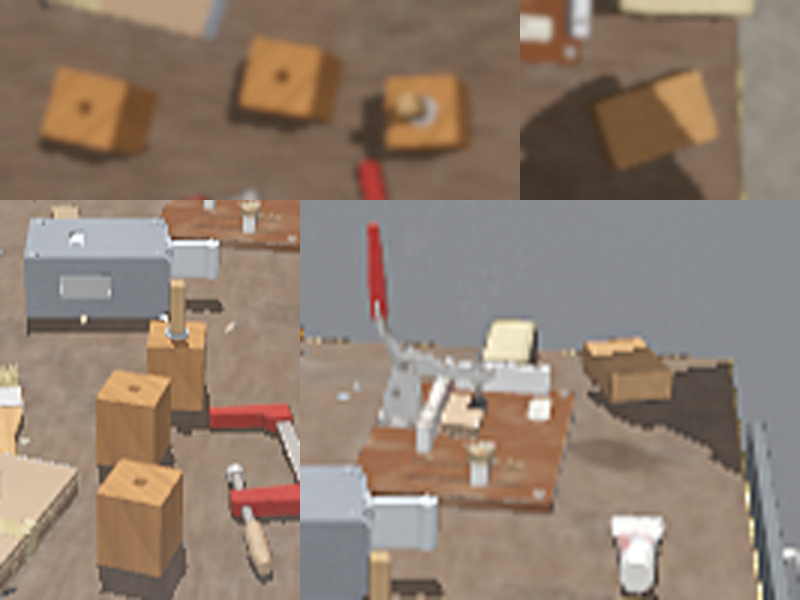

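View pics/wrist0.png

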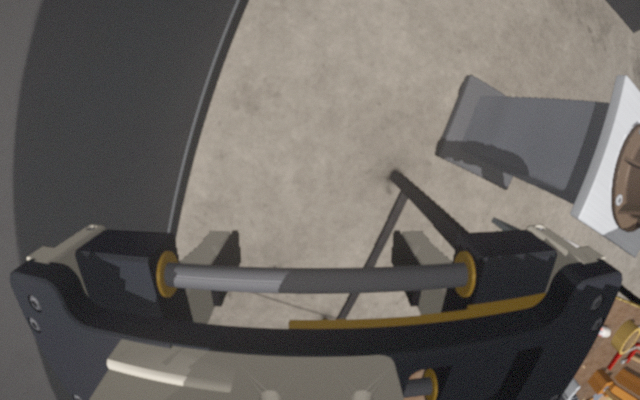

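The pin (232,196) stands in the block at (236,198). The blocks at (152,198) and (201,190) are look-alike stands with empty holes, and the one at (455,252) is a lower block without a hole. So the stand meant is the one at (236,198): it holds the pin and is the nearest block that has a hole. The case slot is at about (303,157) and the tab at (308,197).

```bash
cat > h.py <<'E'
import numpy as np, cv2
from station import *
from scipy.spatial.transform import Rotation as Ro
def ray(n,u,v,z,c=None):
    c=c or camera_model(n); x,y=(u-c['cx'])/c['fx'],(v-c['cy'])/c['fy']
    if n=="wrist":
        r=np.hypot(x,y)+1e-9; d=[x/r*np.sin(r),y/r*np.sin(r),np.cos(r)]
    else: d=[x,y,1]
    d=Ro.from_euler('xyz',c['rotation']).apply(d)
    return c['xyz']+d*(z-c['xyz'][2])/d[2]
def proj(n,p,c=None):
    c=c or camera_model(n); d=Ro.from_euler('xyz',c['rotation']).inv().apply(np.array(p)-c['xyz'])
    if n=="wrist":
        h=np.hypot(d[0],d[1]); t=np.arctan2(h,d[2]); return c['cx']+c['fx']*t*d[0]/h, c['cy']+c['fy']*t*d[1]/h
    return c['cx']+c['fx']*d[0]/d[2], c['cy']+c['fy']*d[1]/d[2]
E
python3 - <<'E'
import station
print([k for k in dir(station) if not k.startswith('_')], getattr(station,'hold_point_z',None))
from h import *
print(ray("top",232.5,195.7,.120),ray("top",235.3,197.2,.07))
print("slot",ray("top",303,157,.07),"tab",ray("top",308.5,196,.064))
s=ray("side",250+78/3,190+238/2.857,.07);print("slot side",s)
print("pin side",ray("side",250+178/3,190+(281-200)/2.857,.12), "collar", ray("side",250+177/3,190+(332-200)/2.857,.07))
E
```

```text
['Unreachable', 'camera_model', 'get_state', 'grab_frame', 'hold_point_z', 'job_done'] 0.0188
[0.51488631 0.41918424 0.12      ] [0.51538951 0.42133424 0.07      ]
slot [0.63701495 0.22533441 0.07      ] tab [0.52187276 0.20780593 0.064     ]
slot side [0.56976926 0.61975008 0.07      ]
pin side [0.51446827 0.42307681 0.12      ] collar [0.51419611 0.42853096 0.07      ]
```

Request:
apply_moves(
  steps=[
    {"translation": [0.1, 0.1, 0.04], "rotation": [0, 0, -0.1]},
    {"translation": [0.2, 0.2, 0.08], "rotation": [0, 0, -0.2]},
    {"translation": [0.3, 0.3, 0.12], "rotation": [0, 0, -0.3]},
    {"translation": [0.4, 0.42, 0.16], "rotation": [0, 0, -0.4]},
    {"translation": [0.5, 0.54, 0.2], "rotation": [0, 0, -0.5]},
    {"translation": [0.6, 0.66, 0.24], "rotation": [0, 0, -0.6]},
    {"translation": [0.7, 0.78, 0.28], "rotation": [0, 0, -0.7]},
    {"translation": [0.75, 0.9, 0.3], "rotation": [0, 0, -0.7]},
    {"translation": [0.8, 1.0, 0.3], "rotation": [0, 0, -0.7]},
    {"translation": [0.8, 1.0, 0.3], "rotation": [0, 0, -0.7]},
  ],
)

```text
t: 0.98
eef_pos: [0.4422, -0.3772, 0.3021]
ee_rot: [3.141, 0.002, -3.141]
force: [0.1, -0.6, -0.8]
width: 0.0874
gripper_force: 0.0
```

Request:
apply_moves(
  steps=[
    {"translation": [0.03, 0.1, 0], "rotation": [0, 0, 0]},
    {"translation": [0.06, 0.2, 0], "rotation": [0, 0, 0]},
    {"translation": [0.09, 0.3, 0], "rotation": [0, 0, 0]},
    {"translation": [0.12, 0.4, 0], "rotation": [0, 0, 0]},
    {"translation": [0.15, 0.5, 0], "rotation": [0, 0, 0]},
    {"translation": [0.17, 0.6, 0], "rotation": [0, 0, 0]},
    {"translation": [0.19, 0.7, 0], "rotation": [0, 0, 0]},
    {"translation": [0.2, 0.8, 0], "rotation": [0, 0, 0]},
    {"translation": [0.2, 0.9, 0], "rotation": [0, 0, 0]},
    {"translation": [0.2, 1.0, 0], "rotation": [0, 0, 0]},
  ],
)

```text
t: 1.82
eef_pos: [0.4899, -0.1297, 0.3013]
ee_rot: [3.142, -0.001, 3.139]
force: [-0.4, 0.8, 0.6]
width: 0.0873
gripper_force: 0.0
```

Request:
apply_moves(
  steps=[
    {"translation": [0.0, 0.1, 0], "rotation": [0, 0, 0]},
    {"translation": [0.0, 0.2, 0], "rotation": [0, 0, 0]},
    {"translation": [0.0, 0.3, 0], "rotation": [0, 0, 0]},
    {"translation": [0.0, 0.4, 0], "rotation": [0, 0, 0]},
    {"translation": [0.0, 0.5, 0], "rotation": [0, 0, 0]},
    {"translation": [0.0, 0.6, 0], "rotation": [0, 0, 0]},
    {"translation": [0.0, 0.7, 0], "rotation": [0, 0, 0]},
    {"translation": [0.0, 0.8, 0], "rotation": [0, 0, 0]},
    {"translation": [0.0, 0.9, 0], "rotation": [0, 0, 0]},
    {"translation": [0.0, 1.0, 0], "rotation": [0, 0, 0]},
  ],
)

```text
t: 2.65
eef_pos: [0.4898, 0.1202, 0.3015]
ee_rot: [3.142, -0.0, 3.139]
force: [0.6, -0.5, 0.9]
width: 0.0876
gripper_force: 0.0
```

Request:
apply_moves(
  steps=[
    {"translation": [0.01, 0.11, 0], "rotation": [0, 0, 0]},
    {"translation": [0.02, 0.23, 0], "rotation": [0, 0, 0]},
    {"translation": [0.03, 0.35, 0], "rotation": [0, 0, 0]},
    {"translation": [0.04, 0.47, 0], "rotation": [0, 0, 0]},
    {"translation": [0.05, 0.59, -0.02], "rotation": [0, 0, 0]},
    {"translation": [0.06, 0.71, -0.06], "rotation": [0, 0, 0]},
    {"translation": [0.07, 0.82, -0.12], "rotation": [0, 0, 0]},
    {"translation": [0.08, 0.92, -0.18], "rotation": [0, 0, 0]},
    {"translation": [0.09, 1.0, -0.24], "rotation": [0, 0, 0]},
    {"translation": [0.09, 1.0, -0.24], "rotation": [0, 0, 0]},
  ],
)

```text
t: 3.48
eef_pos: [0.5115, 0.3712, 0.2368]
ee_rot: [-3.138, -0.004, 3.14]
force: [-0.4, -0.1, -0.8]
width: 0.0875
gripper_force: 0.0
```

Run:
```python
from h import *
s=get_state();print(s['t'],s['eef_pos'],s['ee_rot'],s['force'])
c=camera_model("wrist");im=grab_frame("wrist");cv2.imwrite("pics/w1.png",im);np.save("c1.npy",c,allow_pickle=True)
print(c, [proj("wrist",p,c) for p in [(.515,.421,.12),(.515,.421,.07),(.637,.225,.07)]])
```

```text
3.4833 [0.5115464  0.37115549 0.23677575] [-3.13771724 -0.00439062  3.14027031] [-0.43463918 -0.10468069 -0.8416161 ]
{'fx': 309.70691628693146, 'fy': 309.70691628693146, 'cx': 315.58906983904023, 'cy': 194.8673214811239, 'xyz': array([0.43464791, 0.37123831, 0.39512087]), 'rotation': array([2.85448478, 0.00342773, 1.56909259])} [(np.float64(369.9963217088403), np.float64(193.92759182678287)), (np.float64(362.44559102893527), np.float64(181.0553893298034)), (np.float64(202.47753191376347), np.float64(274.6348901854838))]
```

View pics/w1.png

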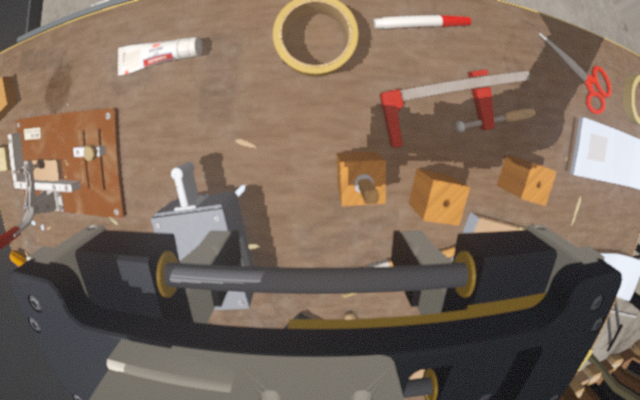

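The pin's handle top is at about (369,193), where the estimate predicts it. The slot is hidden behind the gripper. I'll enlarge the pin to read its yaw.

Run:
```python
import cv2
im=cv2.imread("pics/w1.png")[140:220,325:405]
cv2.imwrite("pics/w1c.png",cv2.resize(im,(600,600),interpolation=cv2.INTER_CUBIC))
```

```text
(no output)
```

View pics/w1c.png

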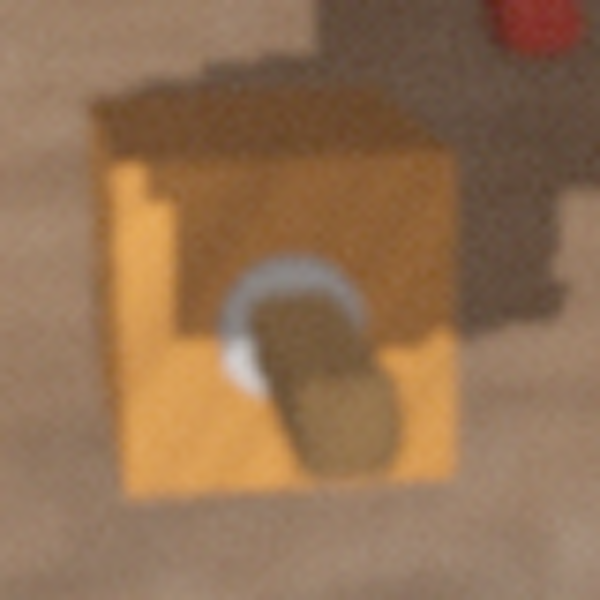

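Run:
```python
from h import *
c=np.load("c1.npy",allow_pickle=True).item()
f=lambda x,y,z:ray("wrist",325+x/7.5,140+y/7.5,z,c)
print("handle",f(350,422,.12),"collar",f(295,325,.07))
S=[f(*p,.066) for p in [(112,158),(458,150),(458,470),(125,495)]]
H=[f(*p,.12) for p in [(298,380),(388,368),(402,462),(315,475)]]
for Q in (S,H):
    Q=np.array(Q)[:,:2];print(Q.mean(0))
    for i in range(4):
        d=Q[(i+1)%4]-Q[i];print(np.linalg.norm(d),np.degrees(np.arctan2(d[1],d[0]))%90)
```

```text
handle [0.51728418 0.42270855 0.12      ] collar [0.5175537  0.42318727 0.07      ]
[0.5179702  0.42314707]
0.050883173271912885 1.9233769509012149
0.049103650810219626 3.2828037350501638
0.05089279569579447 4.241207850872414
0.051162078299445975 3.263962552335812
[0.5172259  0.42283026]
0.011440497139058148 7.839684306986655
0.01252490729179327 11.449098172216164
0.011225238344010607 8.589693390703786
0.01268684484754005 12.381912524759343
```

Request:
apply_moves(
  steps=[
    {"translation": [0.01, 0.05, 0], "rotation": [0, 0, 0.05]},
    {"translation": [0.01, 0.1, 0], "rotation": [0, 0, 0.1]},
    {"translation": [0.02, 0.15, -0.02], "rotation": [0, 0, 0.15]},
    {"translation": [0.02, 0.21, -0.06], "rotation": [0, 0, 0.2]},
    {"translation": [0.02, 0.21, -0.12], "rotation": [0, 0, 0.25]},
    {"translation": [0.02, 0.21, -0.2], "rotation": [0, 0, 0.25]},
    {"translation": [0.02, 0.21, -0.28], "rotation": [0, 0, 0.25]},
    {"translation": [0.02, 0.21, -0.34], "rotation": [0, 0, 0.25]},
    {"translation": [0.02, 0.21, -0.36], "rotation": [0, 0, 0.25]},
    {"translation": [0.02, 0.21, -0.36], "rotation": [0, 0, 0.25]},
  ],
)

```text
t: 4.37
eef_pos: [0.517, 0.4215, 0.1494]
ee_rot: [-3.139, -0.002, -3.013]
force: [-0.3, -0.7, 0.7]
width: 0.088
gripper_force: 0.0
```

Run:
```python
from h import *
g=lambda:np.round(get_state()['eef_pos'],4)
print(g()); grab_frame("top");print(g()); c=camera_model("wrist");print(proj("wrist",(.517,.4228,.12),c));im=grab_frame("wrist");print(g(),get_state()['ee_rot'])
cv2.imwrite("pics/w2.png",cv2.resize(im[120:340,150:490],None,fx=2,fy=2))
```

```text
[0.517  0.4215 0.1494]
[0.5176 0.4219 0.151 ]
(np.float64(317.96897443607037), np.float64(224.6876520503108))
[0.518  0.4223 0.152 ] [ 3.14147297e+00  5.63545370e-04 -3.01261106e+00]
```

Request:
apply_moves(
  steps=[
    {"translation": [0, 0, -0.06], "rotation": [0, 0, 0]},
    {"translation": [0, 0, -0.14], "rotation": [0, 0, 0]},
    {"translation": [0, 0, -0.2], "rotation": [0, 0, 0]},
    {"translation": [0, 0, -0.25], "rotation": [0, 0, 0]},
    {"translation": [0, 0, -0.28], "rotation": [0, 0, 0]},
    {"translation": [0, 0, -0.29], "rotation": [0, 0, 0]},
    {"translation": [0, 0, -0.29], "rotation": [0, 0, 0]},
    {"translation": [0, 0, -0.29], "rotation": [0, 0, 0]},
    {"translation": [0, 0, -0.29], "rotation": [0, 0, 0]},
    {"translation": [0, 0, -0.29], "rotation": [0, 0, 0]},
  ],
)

```text
t: 5.3
eef_pos: [0.518, 0.4221, 0.08]
ee_rot: [3.141, 0.001, -3.013]
force: [-0.6, 0.6, -0.3]
width: 0.0877
gripper_force: 0.0
```

Request:
apply_moves(
  steps=[
    {"translation": [0, 0, 0], "rotation": [0, 0, 0]},
    {"translation": [0, 0, 0], "rotation": [0, 0, 0]},
    {"translation": [0, 0, 0], "rotation": [0, 0, 0]},
    {"translation": [0, 0, 0], "rotation": [0, 0, 0]},
    {"translation": [0, 0, 0], "rotation": [0, 0, 0]},
    {"translation": [0, 0, 0], "rotation": [0, 0, 0]},
    {"translation": [0, 0, 0], "rotation": [0, 0, 0]},
    {"translation": [0, 0, 0], "rotation": [0, 0, 0]},
    {"translation": [0, 0, 0], "rotation": [0, 0, 0]},
    {"translation": [0, 0, 0], "rotation": [0, 0, 0]},
  ],
  jaw=1,
  newtons=30,
)

```text
t: 6.13
eef_pos: [0.5176, 0.4217, 0.079]
ee_rot: [-3.142, -0.0, -3.013]
force: [0.1, -0.4, 0.3]
width: 0.0268
gripper_force: 0.0
```

Request:
apply_moves(
  steps=[
    {"translation": [0, 0, 0], "rotation": [0, 0, 0]},
    {"translation": [0, 0, 0], "rotation": [0, 0, 0]},
    {"translation": [0, 0, 0], "rotation": [0, 0, 0]},
    {"translation": [0, 0, 0], "rotation": [0, 0, 0]},
    {"translation": [0, 0, 0], "rotation": [0, 0, 0]},
    {"translation": [0, 0, 0], "rotation": [0, 0, 0]},
    {"translation": [0, 0, 0], "rotation": [0, 0, 0]},
    {"translation": [0, 0, 0], "rotation": [0, 0, 0]},
    {"translation": [0, 0, 0], "rotation": [0, 0, 0]},
    {"translation": [0, 0, 0], "rotation": [0, 0, 0]},
  ],
)

```text
t: 6.97
eef_pos: [0.5176, 0.4217, 0.079]
ee_rot: [-3.142, -0.0, -3.013]
force: [0.8, -0.2, 0.1]
width: 0.014
gripper_force: 30.0
```

Request:
apply_moves(
  steps=[
    {"translation": [0, 0, 0.04], "rotation": [0, 0, 0]},
    {"translation": [0, 0, 0.12], "rotation": [0, 0, 0]},
    {"translation": [0, 0, 0.22], "rotation": [0, 0, 0]},
    {"translation": [0, 0, 0.32], "rotation": [0, 0, 0]},
    {"translation": [0, 0, 0.4], "rotation": [0, 0, 0]},
    {"translation": [0.06, -0.1, 0.48], "rotation": [0, 0, 0]},
    {"translation": [0.13, -0.22, 0.48], "rotation": [0, 0, 0]},
    {"translation": [0.2, -0.34, 0.48], "rotation": [0, 0, 0]},
    {"translation": [0.28, -0.46, 0.48], "rotation": [0, 0, 0]},
    {"translation": [0.34, -0.58, 0.48], "rotation": [0, 0, 0]},
  ],
)

```text
t: 7.8
eef_pos: [0.6036, 0.2753, 0.2001]
ee_rot: [3.141, 0.001, -3.013]
force: [0.9, 0.7, -1.0]
width: 0.0139
gripper_force: 30.0
```

Request:
apply_moves(
  steps=[
    {"translation": [0.02, -0.08, 0], "rotation": [0, 0, 0]},
    {"translation": [0.04, -0.14, 0], "rotation": [0, 0, 0]},
    {"translation": [0.06, -0.18, 0], "rotation": [0, 0, 0]},
    {"translation": [0.08, -0.2, -0.02], "rotation": [0, 0, 0]},
    {"translation": [0.08, -0.2, -0.04], "rotation": [0, 0, 0]},
    {"translation": [0.08, -0.2, -0.05], "rotation": [0, 0, 0]},
    {"translation": [0.08, -0.2, -0.05], "rotation": [0, 0, 0]},
    {"translation": [0.08, -0.2, -0.05], "rotation": [0, 0, 0]},
    {"translation": [0.08, -0.2, -0.05], "rotation": [0, 0, 0]},
    {"translation": [0.08, -0.2, -0.05], "rotation": [0, 0, 0]},
  ],
)

```text
t: 8.63
eef_pos: [0.6225, 0.2274, 0.1867]
ee_rot: [3.142, 0.0, -3.012]
force: [-0.4, -0.2, -0.8]
width: 0.014
gripper_force: 30.0
```

Run:
```python
from h import *
s=get_state();print(s['eef_pos'],s['width'],s['force'])
c=camera_model("wrist");im=grab_frame("wrist");np.save("c2.npy",c,allow_pickle=True);cv2.imwrite("pics/w3r.png",im)
p=s['eef_pos'];print(proj("wrist",p-[0,0,.075],c),proj("wrist",(.637,.225,.07),c),proj("wrist",(.522,.208,.064),c))
cv2.imwrite("pics/w3.png",cv2.resize(im[60:260,190:450],(780,600),interpolation=cv2.INTER_CUBIC))
```

```text
[0.62250808 0.22739509 0.18671184] 0.013982011519162485 [-0.43337501 -0.23126708 -0.7729824 ]
(np.float64(316.308687917896), np.float64(204.17127422655787)) (np.float64(311.6389469413317), np.float64(204.33015197819168)) (np.float64(309.06428914389215), np.float64(77.57969048027316))
```

View pics/w3.png

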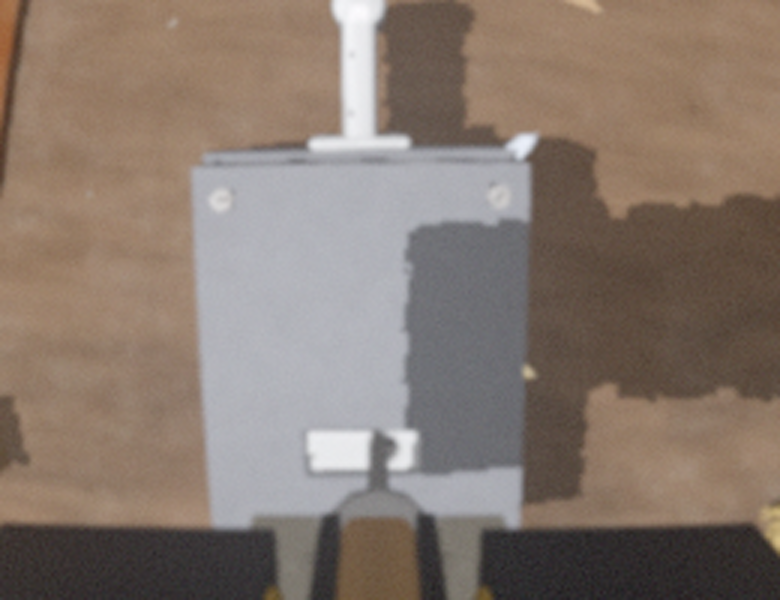

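The tip is at about (317,204), as predicted. The slot is centred at about (311,210). A dark spot, probably the hole, shows at about (319,209) behind the shaft, so I'll step sideways for a clear look.

Request:
apply_moves(
  steps=[
    {"translation": [0.02, 0.04, 0], "rotation": [0, 0, 0]},
    {"translation": [0.04, 0.08, 0], "rotation": [0, 0, 0]},
    {"translation": [0.05, 0.1, 0], "rotation": [0, 0, 0]},
    {"translation": [0.05, 0.1, 0], "rotation": [0, 0, 0]},
    {"translation": [0.05, 0.1, 0], "rotation": [0, 0, 0]},
    {"translation": [0.05, 0.1, 0], "rotation": [0, 0, 0]},
    {"translation": [0.05, 0.1, 0], "rotation": [0, 0, 0]},
    {"translation": [0.05, 0.1, 0], "rotation": [0, 0, 0]},
    {"translation": [0.05, 0.1, 0], "rotation": [0, 0, 0]},
    {"translation": [0.05, 0.1, 0], "rotation": [0, 0, 0]},
  ],
)

```text
t: 9.52
eef_pos: [0.6351, 0.2515, 0.1867]
ee_rot: [3.142, 0.0, -3.014]
force: [0.1, 0.5, -0.2]
width: 0.0138
gripper_force: 30.0
```

Run:
```python
from h import *
s=get_state();print(s['eef_pos'],s['force'])
c=camera_model("wrist");im=grab_frame("wrist");np.save("c3.npy",c,allow_pickle=True)
p=s['eef_pos'];print(proj("wrist",p-[0,0,.075],c))
u,v=map(int,proj("wrist",(.637,.225,.07),c));print(u,v)
cv2.imwrite("pics/w4.png",cv2.resize(im[v-30:v+30,u-40:u+40],(800,600),interpolation=cv2.INTER_CUBIC))
c2=np.load("c2.npy",allow_pickle=True).item();f=lambda x,y,z:ray("wrist",190+x/3,60+y/3,z,c2)
C=np.array([f(*q,.07) for q in [(306,430),(418,430),(418,472),(308,474)]]);print("slot",C.mean(0),np.linalg.norm(np.diff(C,axis=0),axis=1))
for a,b in [((192,168),(530,165)),((192,168),(213,526)),((530,165),(521,526)),((220,200),(499,196))]:
    d=f(*b,.07)-f(*a,.07);print(np.linalg.norm(d),np.degrees(np.arctan2(d[1],d[0])))
```

```text
[0.63514431 0.25146892 0.18668366] [ 0.09891327  0.54793577 -0.21302374]
(np.float64(316.2902445209464), np.float64(204.1982354024846))
287 188
slot [0.64325492 0.22500121 0.07      ] [0.03492363 0.01400447 0.03485179]
0.09999815582180714 97.71923408167268
0.11465267680730674 7.999496677259605
0.11519063343409915 8.268094797877099
0.08264467373468445 98.04221754254161
```

View pics/w4.png

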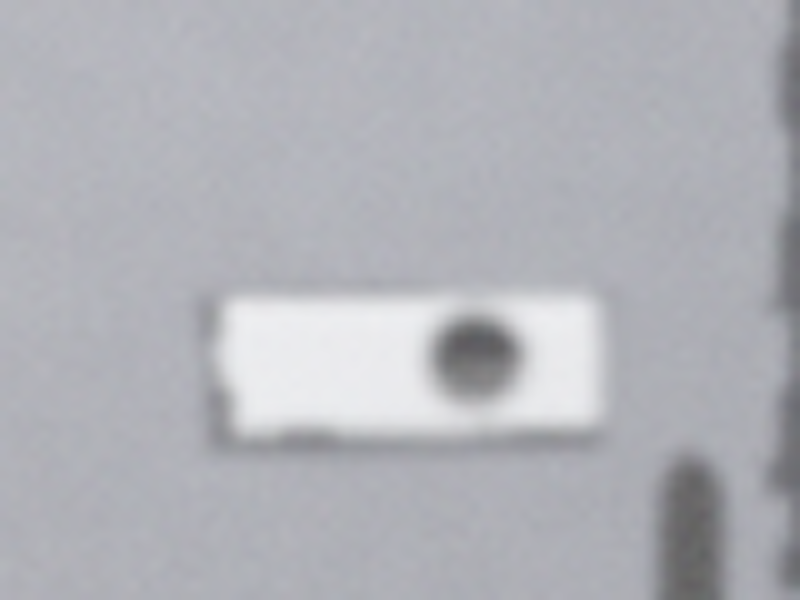

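The hole shows clearly at about (294.6,193.5) and the pin tip at (316,204).

Run:
```python
from h import *
c=np.load("c3.npy",allow_pickle=True).item()
h=ray("wrist",247+47.6,158+35.4,.066,c);sl=np.mean([ray("wrist",247+x/10,158+y/10,.07,c) for x,y in[(210,295),(605,290),(605,440),(222,445)]],0)
e=get_state()['eef_pos'];tip=e-[0,0,.075];uv=(247+69.2,158+46.2)
print(h,sl,"tip",tip,ray("wrist",*uv,tip[2],c),"delta",(h-tip)/.25, np.round((h-sl),4))
```

```text
[0.6422307  0.23196404 0.066     ] [0.64316386 0.22607691 0.07      ] tip [0.63516866 0.25154106 0.11171485] [0.63514456 0.2513967  0.11171485] delta [ 0.02824814 -0.0783081  -0.18285938] [-0.0009  0.0059 -0.004 ]
```

Request:
apply_moves(
  steps=[
    {"translation": [0.01, -0.03, 0], "rotation": [0, 0, 0]},
    {"translation": [0.02, -0.06, 0], "rotation": [0, 0, 0]},
    {"translation": [0.028, -0.078, 0], "rotation": [0, 0, 0]},
    {"translation": [0.028, -0.078, -0.04], "rotation": [0, 0, 0]},
    {"translation": [0.028, -0.078, -0.08], "rotation": [0, 0, 0]},
    {"translation": [0.028, -0.078, -0.12], "rotation": [0, 0, 0]},
    {"translation": [0.028, -0.078, -0.14], "rotation": [0, 0, 0]},
    {"translation": [0.028, -0.078, -0.14], "rotation": [0, 0, 0]},
    {"translation": [0.028, -0.078, -0.14], "rotation": [0, 0, 0]},
    {"translation": [0.028, -0.078, -0.14], "rotation": [0, 0, 0]},
  ],
)

```text
t: 10.4
eef_pos: [0.6424, 0.2325, 0.1518]
ee_rot: [-3.142, 0.0, -3.013]
force: [1.2, 0.4, -0.2]
width: 0.0137
gripper_force: 30.0
```

Run:
```python
from h import *
s=get_state();print(s['eef_pos'],s['force'])
c=camera_model("wrist");im=grab_frame("wrist")
p=s['eef_pos'];print(proj("wrist",p-[0,0,.075],c))
u,v=map(int,proj("wrist",(.6422,.232,.066),c));print(u,v,proj("wrist",(.6422,.232,.066),c))
cv2.imwrite("pics/w5.png",cv2.resize(im[v-30:v+30,u-40:u+40],(800,600),interpolation=cv2.INTER_CUBIC))
```

```text
[0.64237313 0.23248521 0.15175226] [ 1.17361852  0.4084173  -0.17955493]
(np.float64(316.34487756439125), np.float64(204.21558779033717))
315 199 (np.float64(315.7518092805914), np.float64(199.82570889410846))
```

View pics/w5.png

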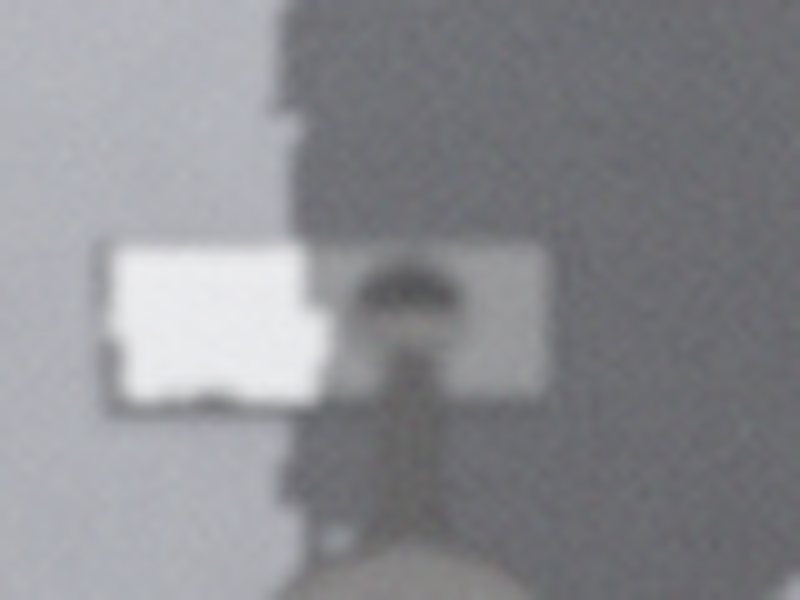

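Request:
apply_moves(
  steps=[
    {"translation": [0, 0, -0.01], "rotation": [0, 0, 0]},
    {"translation": [0, 0, -0.02], "rotation": [0, 0, 0]},
    {"translation": [0, 0, -0.03], "rotation": [0, 0, 0]},
    {"translation": [0, 0, -0.04], "rotation": [0, 0, 0]},
    {"translation": [0, 0, -0.045], "rotation": [0, 0, 0]},
    {"translation": [0, 0, -0.05], "rotation": [0, 0, 0]},
    {"translation": [0, 0, -0.055], "rotation": [0, 0, 0]},
    {"translation": [0, 0, -0.06], "rotation": [0, 0, 0]},
    {"translation": [0, 0, -0.06], "rotation": [0, 0, 0]},
    {"translation": [0, 0, -0.06], "rotation": [0, 0, 0]},
  ],
)

```text
t: 11.28
eef_pos: [0.6422, 0.2322, 0.1365]
ee_rot: [-3.142, -0.0, -3.013]
force: [0.5, 0.2, -0.3]
width: 0.0138
gripper_force: 30.0
```

Request:
apply_moves(
  steps=[
    {"translation": [0, 0, -0.004], "rotation": [0, 0, 0]},
    {"translation": [0, 0, -0.008], "rotation": [0, 0, 0]},
    {"translation": [0, 0, -0.012], "rotation": [0, 0, 0]},
    {"translation": [0, 0, -0.016], "rotation": [0, 0, 0]},
    {"translation": [0, 0, -0.02], "rotation": [0, 0, 0]},
    {"translation": [0, 0, -0.024], "rotation": [0, 0, 0]},
    {"translation": [0, 0, -0.028], "rotation": [0, 0, 0]},
    {"translation": [0, 0, -0.028], "rotation": [0, 0, 0]},
    {"translation": [0, 0, -0.028], "rotation": [0, 0, 0]},
    {"translation": [0, 0, -0.028], "rotation": [0, 0, 0]},
  ],
)

```text
t: 12.12
eef_pos: [0.6422, 0.2322, 0.1296]
ee_rot: [3.142, 0.0, -3.013]
force: [-0.9, 0.6, -0.1]
width: 0.0139
gripper_force: 30.0
```

Request:
apply_moves(
  steps=[
    {"translation": [0, 0, -0.002], "rotation": [0, 0, 0]},
    {"translation": [0, 0, -0.004], "rotation": [0, 0, 0]},
    {"translation": [0, 0, -0.006], "rotation": [0, 0, 0]},
    {"translation": [0, 0, -0.008], "rotation": [0, 0, 0]},
    {"translation": [0, 0, -0.01], "rotation": [0, 0, 0]},
    {"translation": [0, 0, -0.012], "rotation": [0, 0, 0]},
    {"translation": [0, 0, -0.012], "rotation": [0, 0, 0]},
    {"translation": [0, 0, -0.012], "rotation": [0, 0, 0]},
    {"translation": [0, 0, -0.012], "rotation": [0, 0, 0]},
    {"translation": [0, 0, -0.012], "rotation": [0, 0, 0]},
  ],
)

```text
t: 12.95
eef_pos: [0.6422, 0.2322, 0.1266]
ee_rot: [3.142, 0.0, -3.013]
force: [0.6, -0.9, -1.0]
width: 0.0141
gripper_force: 30.0
```

Request:
apply_moves(
  steps=[
    {"translation": [0, 0, -0.002], "rotation": [0, 0, 0]},
    {"translation": [0, 0, -0.004], "rotation": [0, 0, 0]},
    {"translation": [0, 0, -0.006], "rotation": [0, 0, 0]},
    {"translation": [0, 0, -0.008], "rotation": [0, 0, 0]},
    {"translation": [0, 0, -0.01], "rotation": [0, 0, 0]},
    {"translation": [0, 0, -0.012], "rotation": [0, 0, 0]},
    {"translation": [0, 0, -0.012], "rotation": [0, 0, 0]},
    {"translation": [0, 0, -0.012], "rotation": [0, 0, 0]},
    {"translation": [0, 0, -0.012], "rotation": [0, 0, 0]},
    {"translation": [0, 0, -0.012], "rotation": [0, 0, 0]},
  ],
)

```text
t: 13.78
eef_pos: [0.6422, 0.2322, 0.1236]
ee_rot: [3.142, 0.0, -3.013]
force: [0.5, 0.2, -0.3]
width: 0.014
gripper_force: 30.0
```

Tip is at 0.0486 m with no contact yet. Continuing.

Request:
apply_moves(
  steps=[
    {"translation": [0, 0, -0.002], "rotation": [0, 0, 0]},
    {"translation": [0, 0, -0.004], "rotation": [0, 0, 0]},
    {"translation": [0, 0, -0.006], "rotation": [0, 0, 0]},
    {"translation": [0, 0, -0.008], "rotation": [0, 0, 0]},
    {"translation": [0, 0, -0.01], "rotation": [0, 0, 0]},
    {"translation": [0, 0, -0.012], "rotation": [0, 0, 0]},
    {"translation": [0, 0, -0.012], "rotation": [0, 0, 0]},
    {"translation": [0, 0, -0.012], "rotation": [0, 0, 0]},
    {"translation": [0, 0, -0.012], "rotation": [0, 0, 0]},
    {"translation": [0, 0, -0.012], "rotation": [0, 0, 0]},
  ],
)

```text
t: 14.62
eef_pos: [0.6423, 0.2322, 0.1208]
ee_rot: [3.142, 0.0, -3.013]
force: [-0.3, -0.3, 2.8]
width: 0.0138
gripper_force: 30.0
```

Request:
apply_moves(
  steps=[
    {"translation": [0, 0, -0.002], "rotation": [0, 0, 0]},
    {"translation": [0, 0, -0.004], "rotation": [0, 0, 0]},
    {"translation": [0, 0, -0.006], "rotation": [0, 0, 0]},
    {"translation": [0, 0, -0.008], "rotation": [0, 0, 0]},
    {"translation": [0, 0, -0.01], "rotation": [0, 0, 0]},
    {"translation": [0, 0, -0.012], "rotation": [0, 0, 0]},
    {"translation": [0, 0, -0.012], "rotation": [0, 0, 0]},
    {"translation": [0, 0, -0.012], "rotation": [0, 0, 0]},
    {"translation": [0, 0, -0.012], "rotation": [0, 0, 0]},
    {"translation": [0, 0, -0.012], "rotation": [0, 0, 0]},
  ],
)

```text
t: 15.45
eef_pos: [0.6424, 0.2322, 0.1184]
ee_rot: [3.142, 0.001, -3.013]
force: [-2.1, -0.2, 6.2]
width: 0.0135
gripper_force: 30.0
```

Request:
apply_moves(
  steps=[
    {"translation": [0, 0, -0.002], "rotation": [0, 0, 0]},
    {"translation": [0, 0, -0.004], "rotation": [0, 0, 0]},
    {"translation": [0, 0, -0.006], "rotation": [0, 0, 0]},
    {"translation": [0, 0, -0.008], "rotation": [0, 0, 0]},
    {"translation": [0, 0, -0.01], "rotation": [0, 0, 0]},
    {"translation": [0, 0, -0.012], "rotation": [0, 0, 0]},
    {"translation": [0, 0, -0.012], "rotation": [0, 0, 0]},
    {"translation": [0, 0, -0.012], "rotation": [0, 0, 0]},
    {"translation": [0, 0, -0.012], "rotation": [0, 0, 0]},
    {"translation": [0, 0, -0.012], "rotation": [0, 0, 0]},
  ],
)

```text
t: 16.28
eef_pos: [0.6424, 0.2322, 0.1156]
ee_rot: [3.142, 0.001, -3.013]
force: [-2.5, -0.2, 8.1]
width: 0.0138
gripper_force: 30.0
```

```bash
cat > tab.py <<'E'
from h import *
# tray extension from the tab's bead as seen by the wrist camera: bright blob
def look(name):
    c=camera_model("wrist");im=grab_frame("wrist");cv2.imwrite(name,im)
    a=np.array([.5212,.2085]);
    ax=np.array([np.cos(np.radians(8)),np.sin(np.radians(8))]);out=[]
    # brightness profile along the tab's axis, z=.064
    c0=np.array([.6432,.2255])
    for d in np.arange(.10,.24,.002):
        u,v=proj("wrist",[*(c0-ax*d),.064],c); 
        if 0<=u<639 and 0<=v<399: out.append((round(d,3),int(im[int(round(v)),int(round(u))].mean())))
    return out
E
python3 - <<'E'
from tab import *
print(get_state()['eef_pos'],get_state()['force']);print(look("pics/t1.png"))
E
```

```text
[0.6424419  0.23223645 0.11562909] [-2.54791666 -0.21894113  8.11356984]
[(np.float64(0.1), 234), (np.float64(0.102), 235), (np.float64(0.104), 234), (np.float64(0.106), 235), (np.float64(0.108), 235), (np.float64(0.11), 235), (np.float64(0.112), 234), (np.float64(0.114), 235), (np.float64(0.116), 235), (np.float64(0.118), 235), (np.float64(0.12), 235), (np.float64(0.122), 234), (np.float64(0.124), 235), (np.float64(0.126), 234), (np.float64(0.128), 233), (np.float64(0.13), 234), (np.float64(0.132), 236), (np.float64(0.134), 241), (np.float64(0.136), 238), (np.float64(0.138), 234), (np.float64(0.14), 228), (np.float64(0.142), 227), (np.float64(0.144), 218), (np.float64(0.146), 141), (np.float64(0.148), 122), (np.float64(0.15), 118)]
```

Request:
apply_moves(
  steps=[
    {"translation": [0, 0, -0.001], "rotation": [0, 0, 0]},
    {"translation": [0, 0, -0.002], "rotation": [0, 0, 0]},
    {"translation": [0, 0, -0.003], "rotation": [0, 0, 0]},
    {"translation": [0, 0, -0.004], "rotation": [0, 0, 0]},
    {"translation": [0, 0, -0.005], "rotation": [0, 0, 0]},
    {"translation": [0, 0, -0.005], "rotation": [0, 0, 0]},
    {"translation": [0, 0, -0.005], "rotation": [0, 0, 0]},
    {"translation": [0, 0, -0.005], "rotation": [0, 0, 0]},
    {"translation": [0, 0, -0.005], "rotation": [0, 0, 0]},
    {"translation": [0, 0, -0.005], "rotation": [0, 0, 0]},
  ],
)

```text
t: 17.17
eef_pos: [0.6425, 0.2323, 0.1142]
ee_rot: [3.141, 0.001, -3.013]
force: [-0.8, -0.2, 7.1]
width: 0.0138
gripper_force: 30.0
```

Run:
```python
from tab import *
print(get_state()['eef_pos'],get_state()['force']);print([b for a,b in look("pics/t2.png")[-8:]])
```

```text
[0.64247132 0.23227014 0.11419273] [-0.79493467 -0.16758217  7.12589007]
[230, 231, 231, 230, 229, 229, 229, 229]
```

The bead's end has left the edge of the view, so the tray has sprung out. I'll lift and return to the stand at TCP (0.5178, 0.4219).

Request:
apply_moves(
  steps=[
    {"translation": [0, 0, 0.02], "rotation": [0, 0, 0]},
    {"translation": [0, 0, 0.06], "rotation": [0, 0, 0]},
    {"translation": [0, 0, 0.12], "rotation": [0, 0, 0]},
    {"translation": [0, 0, 0.18], "rotation": [0, 0, 0]},
    {"translation": [0, 0, 0.24], "rotation": [0, 0, 0]},
    {"translation": [0, 0, 0.3], "rotation": [0, 0, 0]},
    {"translation": [-0.04, 0.06, 0.33], "rotation": [0, 0, 0]},
    {"translation": [-0.1, 0.14, 0.34], "rotation": [0, 0, 0]},
    {"translation": [-0.16, 0.24, 0.34], "rotation": [0, 0, 0]},
    {"translation": [-0.22, 0.34, 0.34], "rotation": [0, 0, 0]},
  ],
)

```text
t: 18.05
eef_pos: [0.5866, 0.3177, 0.199]
ee_rot: [3.141, 0.0, -3.015]
force: [0.0, 1.1, -1.2]
width: 0.0137
gripper_force: 30.0
```

Run:
```python
from h import *
e=get_state()['eef_pos'];print(e,((np.array([.5178,.4219,.16])-e)/.25))
```

```text
[0.58655787 0.31765778 0.19897304] [-0.2750315   0.41696886 -0.15589216]
```

Request:
apply_moves(
  steps=[
    {"translation": [-0.06, 0.09, 0], "rotation": [0, 0, 0]},
    {"translation": [-0.12, 0.18, 0], "rotation": [0, 0, 0]},
    {"translation": [-0.18, 0.27, 0], "rotation": [0, 0, 0]},
    {"translation": [-0.23, 0.35, 0], "rotation": [0, 0, 0]},
    {"translation": [-0.26, 0.4, -0.04], "rotation": [0, 0, 0]},
    {"translation": [-0.276, 0.418, -0.1], "rotation": [0, 0, 0]},
    {"translation": [-0.276, 0.418, -0.14], "rotation": [0, 0, 0]},
    {"translation": [-0.276, 0.418, -0.16], "rotation": [0, 0, 0]},
    {"translation": [-0.276, 0.418, -0.16], "rotation": [0, 0, 0]},
    {"translation": [-0.276, 0.418, -0.16], "rotation": [0, 0, 0]},
  ],
)

```text
t: 18.88
eef_pos: [0.5187, 0.4208, 0.1581]
ee_rot: [-3.141, -0.0, -3.014]
force: [0.7, 0.4, -0.4]
width: 0.0139
gripper_force: 30.0
```

Run:
```python
from h import *
s=get_state();print(s['eef_pos'],s['force'])
c=camera_model("wrist");im=grab_frame("wrist")
p=s['eef_pos'];u,v=proj("wrist",p-[0,0,.075],c);print(u,v);print(np.array(proj("wrist",(.5178,.4225,.066),c))); u,v=int(u),int(v)
cv2.imwrite("pics/w6.png",np.hstack([cv2.resize(im[v-40:v+20,u-40:u+40],(480,360),interpolation=cv2.INTER_CUBIC),cv2.resize(im[0:240,0:320],(320,240)).repeat(1,0) if 0 else cv2.resize(im[0:300,60:310],(300,360))]));print(u,v)
```

```text
[0.51872361 0.42084211 0.158101  ] [ 0.72529346  0.37516134 -0.44792945]
316.3954361347464 204.26399360023265
[318.43412175 197.07477434]
316 204
```

View pics/w6.png

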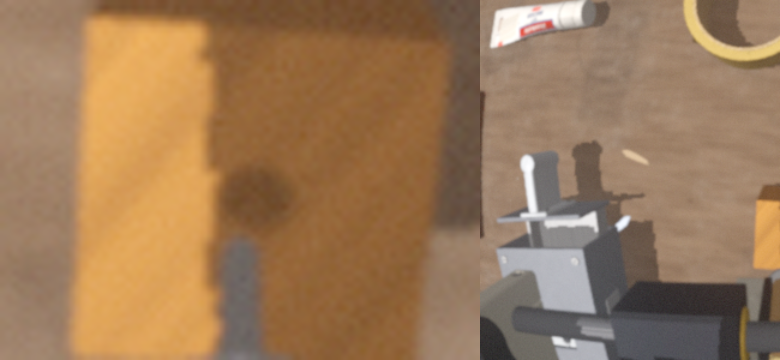

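Run:
```python
from h import *
s=get_state();e=s['eef_pos'];h=ray("wrist",319,196.6,.066);print(e,h,(h-e)/.25)
```

```text
[0.5189353  0.42111157 0.15867731] [0.51779482 0.4233105  0.066     ] [-0.00456192  0.00879573 -0.37070925]
```

Request:
apply_moves(
  steps=[
    {"translation": [-0.004, 0.008, 0], "rotation": [0, 0, 0]},
    {"translation": [-0.004, 0.008, 0], "rotation": [0, 0, 0]},
    {"translation": [-0.004, 0.008, -0.03], "rotation": [0, 0, 0]},
    {"translation": [-0.004, 0.008, -0.06], "rotation": [0, 0, 0]},
    {"translation": [-0.004, 0.008, -0.08], "rotation": [0, 0, 0]},
    {"translation": [-0.004, 0.008, -0.09], "rotation": [0, 0, 0]},
    {"translation": [-0.004, 0.008, -0.1], "rotation": [0, 0, 0]},
    {"translation": [-0.004, 0.008, -0.11], "rotation": [0, 0, 0]},
    {"translation": [-0.004, 0.008, -0.12], "rotation": [0, 0, 0]},
    {"translation": [-0.004, 0.008, -0.12], "rotation": [0, 0, 0]},
  ],
)

```text
t: 19.77
eef_pos: [0.517, 0.4236, 0.1277]
ee_rot: [-3.141, -0.001, -3.013]
force: [0.5, 0.4, 0.2]
width: 0.0137
gripper_force: 30.0
```

Tip is at 0.053 m, inside the hole, with no force. Going down.

Request:
apply_moves(
  steps=[
    {"translation": [0, 0, -0.03], "rotation": [0, 0, 0]},
    {"translation": [0, 0, -0.06], "rotation": [0, 0, 0]},
    {"translation": [0, 0, -0.09], "rotation": [0, 0, 0]},
    {"translation": [0, 0, -0.12], "rotation": [0, 0, 0]},
    {"translation": [0, 0, -0.14], "rotation": [0, 0, 0]},
    {"translation": [0, 0, -0.16], "rotation": [0, 0, 0]},
    {"translation": [0, 0, -0.175], "rotation": [0, 0, 0]},
    {"translation": [0, 0, -0.185], "rotation": [0, 0, 0]},
    {"translation": [0, 0, -0.19], "rotation": [0, 0, 0]},
    {"translation": [0, 0, -0.19], "rotation": [0, 0, 0]},
  ],
)

```text
t: 20.6
eef_pos: [0.5171, 0.4237, 0.0806]
ee_rot: [-3.141, -0.0, -3.013]
force: [0.7, -0.2, -0.3]
width: 0.0135
gripper_force: 30.0
```

Run:
```python
from h import *
grab_frame("top");s=get_state();print(s['eef_pos'],s['force'])
```

```text
[0.51724092 0.42377138 0.08090468] [ 0.54295309 -0.04250418 -0.58496129]
```

Request:
apply_moves(
  steps=[
    {"translation": [0, 0, -0.002], "rotation": [0, 0, 0]},
    {"translation": [0, 0, -0.004], "rotation": [0, 0, 0]},
    {"translation": [0, 0, -0.006], "rotation": [0, 0, 0]},
    {"translation": [0, 0, -0.008], "rotation": [0, 0, 0]},
    {"translation": [0, 0, -0.009], "rotation": [0, 0, 0]},
    {"translation": [0, 0, -0.009], "rotation": [0, 0, 0]},
    {"translation": [0, 0, -0.009], "rotation": [0, 0, 0]},
    {"translation": [0, 0, -0.009], "rotation": [0, 0, 0]},
    {"translation": [0, 0, -0.009], "rotation": [0, 0, 0]},
    {"translation": [0, 0, -0.009], "rotation": [0, 0, 0]},
  ],
)

```text
t: 21.48
eef_pos: [0.5173, 0.4237, 0.079]
ee_rot: [3.141, 0.0, -3.013]
force: [-1.5, -0.6, 5.3]
width: 0.0135
gripper_force: 30.0
```

Seated, with 5 N of contact. Letting go.

Request:
apply_moves(
  steps=[
    {"translation": [0, 0, 0], "rotation": [0, 0, 0]},
    {"translation": [0, 0, 0], "rotation": [0, 0, 0]},
    {"translation": [0, 0, 0], "rotation": [0, 0, 0]},
    {"translation": [0, 0, 0], "rotation": [0, 0, 0]},
    {"translation": [0, 0, 0], "rotation": [0, 0, 0]},
    {"translation": [0, 0, 0], "rotation": [0, 0, 0]},
    {"translation": [0, 0, 0], "rotation": [0, 0, 0]},
    {"translation": [0, 0, 0], "rotation": [0, 0, 0]},
    {"translation": [0, 0, 0], "rotation": [0, 0, 0]},
    {"translation": [0, 0, 0], "rotation": [0, 0, 0]},
  ],
  jaw=-1,
)

```text
t: 22.32
eef_pos: [0.5171, 0.4237, 0.0786]
ee_rot: [3.142, -0.0, -3.013]
force: [-0.8, 1.2, -0.5]
width: 0.075
gripper_force: 0.0
```

Request:
apply_moves(
  steps=[
    {"translation": [0, 0, 0.06], "rotation": [0, 0, 0]},
    {"translation": [0, 0, 0.14], "rotation": [0, 0, 0]},
    {"translation": [0, 0, 0.24], "rotation": [0, 0, 0]},
    {"translation": [0, 0, 0.34], "rotation": [0, 0, 0]},
    {"translation": [0, 0, 0.42], "rotation": [0, 0, 0]},
    {"translation": [0, -0.1, 0.48], "rotation": [0, 0, 0]},
    {"translation": [0, -0.2, 0.5], "rotation": [0, 0, 0]},
    {"translation": [0, -0.3, 0.5], "rotation": [0, 0, 0]},
    {"translation": [0, -0.4, 0.5], "rotation": [0, 0, 0]},
    {"translation": [0, -0.5, 0.5], "rotation": [0, 0, 0]},
  ],
)

```text
t: 23.15
eef_pos: [0.517, 0.2976, 0.2039]
ee_rot: [3.141, 0.0, -3.013]
force: [-0.3, -0.4, -0.4]
width: 0.0876
gripper_force: 0.0
```

Run:
```python
from h import *
s=get_state();print(s['eef_pos'],s['width'],s['q'])
c=camera_model("wrist");im=grab_frame("wrist");np.save("c7.npy",c,allow_pickle=True)
side=grab_frame("side")
u,v=map(int,proj("wrist",(.5,.205,.064),c));u=max(u,80);v=max(v,80);print(u,v,[proj("wrist",p,c) for p in [(.5,.205,.064),(.517,.423,.12)]])
cv2.imwrite("pics/w7.png",np.hstack([cv2.resize(im[v-80:v+80,u-80:u+80],(480,480),interpolation=cv2.INTER_CUBIC),cv2.resize(side[195:275,285:335],(300,480),interpolation=cv2.INTER_CUBIC)]))
```

```text
[0.5169626  0.29759953 0.20385372] 0.08763646958301359 [ 8.49651732e-01  2.46095354e-01 -2.00835440e-01 -6.89643771e-05
 -1.12329803e+00 -2.29206009e+00]
226 156 [(np.float64(226.3329644237288), np.float64(156.16309494692285)), (np.float64(454.62687894435555), np.float64(217.31430770636186))]
```

View pics/w7.png

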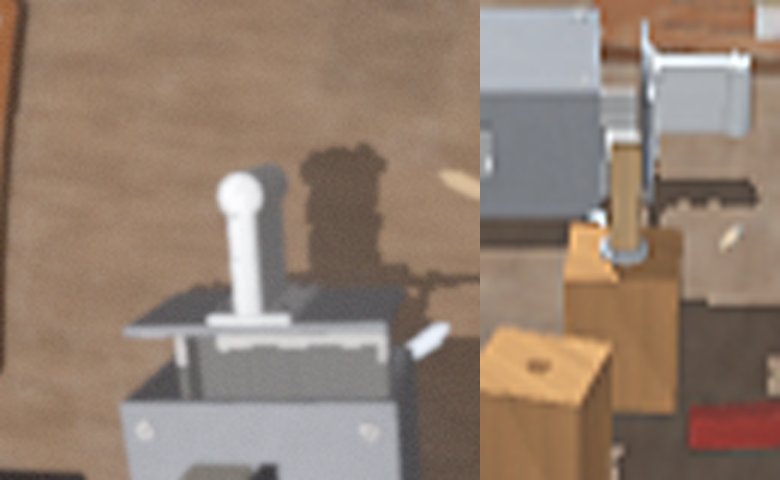

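The pin is seated with its collar on the block, and the tray is partly out. The tab's bead is at (226,140) and the tab's root at (229,181).

Run:
```python
from h import *
c=np.load("c7.npy",allow_pickle=True).item()
b=ray("wrist",226,140.3,.064,c);r=ray("wrist",229,180.5,.064,c);print(b,r,r-b,np.degrees(np.arctan2((r-b)[1],(r-b)[0])))
a=np.array([np.cos(np.radians(8)),np.sin(np.radians(8)),0]);m=b+.021*a;e=get_state()['eef_pos'];print("mid",m,e,(m-e)/.25,a*.069/.25)
```

```text
[0.48406481 0.20350084 0.064     ] [0.52478471 0.20933622 0.064     ] [0.04071989 0.00583538 0.        ] 8.155274555115138
mid [0.50486044 0.20642347 0.064     ] [0.51681169 0.2957274  0.20417908] [-0.04780499 -0.35721569 -0.5607163 ] [0.27331399 0.03841178 0.        ]
```

Request:
apply_moves(
  steps=[
    {"translation": [-0.01, -0.08, 0], "rotation": [0, 0, 0]},
    {"translation": [-0.02, -0.18, 0], "rotation": [0, 0, 0]},
    {"translation": [-0.03, -0.27, 0], "rotation": [0, 0, 0]},
    {"translation": [-0.039, -0.33, -0.02], "rotation": [0, 0, 0]},
    {"translation": [-0.039, -0.356, -0.08], "rotation": [0, 0, 0]},
    {"translation": [-0.039, -0.356, -0.16], "rotation": [0, 0, 0]},
    {"translation": [-0.039, -0.356, -0.24], "rotation": [0, 0, 0]},
    {"translation": [-0.039, -0.356, -0.3], "rotation": [0, 0, 0]},
    {"translation": [-0.039, -0.356, -0.34], "rotation": [0, 0, 0]},
    {"translation": [-0.039, -0.356, -0.34], "rotation": [0, 0, 0]},
  ],
  jaw=0,
  newtons=20,
)

```text
t: 24.08
eef_pos: [0.5063, 0.2091, 0.1162]
ee_rot: [-3.14, -0.003, -3.014]
force: [-0.0, 0.3, 0.4]
width: 0.0439
gripper_force: 0.0
```

Run:
```python
from h import *
grab_frame("top")
s=get_state();print(s['eef_pos'],s['width'],s['force'])
c=camera_model("wrist");im=grab_frame("wrist");u,v=map(int,proj("wrist",(.505,.2065,.064),c));print(u,v)
# bright-white tab columns at a few rows
for d in (-.021,-.008,0,.008):
    U,V=proj("wrist",(.505+d*.99,.2065+d*.139,.064),c);row=im[int(V),int(U)-30:int(U)+30].min(1);k=np.where(row>200)[0];print(round(U,1),round(V,1),k.min()+int(U)-30 if len(k) else None,k.max()+int(U)-30 if len(k) else None)
```

```text
[0.5070485  0.20950157 0.11767696] 0.043643412931829564 [ 0.35527991 -0.00795758  0.10979172]
312 210
312.3 182.4 None None
312.6 200.0 None None
312.8 210.5 None None
312.9 220.7 None None
```

Request:
apply_moves(
  steps=[
    {"translation": [0, -0.01, -0.04], "rotation": [0, 0, 0]},
    {"translation": [0, -0.01, -0.09], "rotation": [0, 0, 0]},
    {"translation": [0, -0.01, -0.14], "rotation": [0, 0, 0]},
    {"translation": [0, -0.01, -0.19], "rotation": [0, 0, 0]},
    {"translation": [0, -0.01, -0.24], "rotation": [0, 0, 0]},
    {"translation": [0, -0.01, -0.28], "rotation": [0, 0, 0]},
    {"translation": [0, -0.01, -0.31], "rotation": [0, 0, 0]},
    {"translation": [0, -0.01, -0.33], "rotation": [0, 0, 0]},
    {"translation": [0, -0.01, -0.34], "rotation": [0, 0, 0]},
    {"translation": [0, -0.01, -0.34], "rotation": [0, 0, 0]},
  ],
)

```text
t: 25.02
eef_pos: [0.5074, 0.2072, 0.0333]
ee_rot: [-3.141, -0.0, -3.013]
force: [0.1, -0.5, 1.0]
width: 0.0438
gripper_force: 0.0
```

Request:
apply_moves(
  steps=[
    {"translation": [0, 0, 0], "rotation": [0, 0, 0]},
    {"translation": [0, 0, 0], "rotation": [0, 0, 0]},
    {"translation": [0, 0, 0], "rotation": [0, 0, 0]},
    {"translation": [0, 0, 0], "rotation": [0, 0, 0]},
    {"translation": [0, 0, 0], "rotation": [0, 0, 0]},
    {"translation": [0, 0, 0], "rotation": [0, 0, 0]},
    {"translation": [0, 0, 0], "rotation": [0, 0, 0]},
    {"translation": [0, 0, 0], "rotation": [0, 0, 0]},
    {"translation": [0, 0, 0], "rotation": [0, 0, 0]},
    {"translation": [0, 0, 0], "rotation": [0, 0, 0]},
  ],
  jaw=1,
  newtons=15,
)

```text
t: 25.85
eef_pos: [0.5073, 0.2067, 0.0337]
ee_rot: [-3.141, -0.0, -3.013]
force: [0.1, -4.6, 4.7]
width: 0.01
gripper_force: 15.0
```

Request:
apply_moves(
  steps=[
    {"translation": [-0.02, -0.003, 0], "rotation": [0, 0, 0]},
    {"translation": [-0.05, -0.007, 0], "rotation": [0, 0, 0]},
    {"translation": [-0.08, -0.011, 0], "rotation": [0, 0, 0]},
    {"translation": [-0.11, -0.015, 0], "rotation": [0, 0, 0]},
    {"translation": [-0.14, -0.02, 0], "rotation": [0, 0, 0]},
    {"translation": [-0.17, -0.024, 0], "rotation": [0, 0, 0]},
    {"translation": [-0.2, -0.028, 0], "rotation": [0, 0, 0]},
    {"translation": [-0.22, -0.031, 0], "rotation": [0, 0, 0]},
    {"translation": [-0.24, -0.034, 0], "rotation": [0, 0, 0]},
    {"translation": [-0.24, -0.034, 0], "rotation": [0, 0, 0]},
  ],
)

```text
t: 26.68
eef_pos: [0.4466, 0.1982, 0.0337]
ee_rot: [-3.141, -0.0, -3.013]
force: [-0.0, -4.7, 4.4]
width: 0.0098
gripper_force: 15.0
```

Request:
apply_moves(
  steps=[
    {"translation": [-0.004, -0.0006, 0], "rotation": [0, 0, 0]},
    {"translation": [-0.008, -0.001, 0], "rotation": [0, 0, 0]},
    {"translation": [-0.012, -0.0017, 0], "rotation": [0, 0, 0]},
    {"translation": [-0.016, -0.002, 0], "rotation": [0, 0, 0]},
    {"translation": [-0.02, -0.003, 0], "rotation": [0, 0, 0]},
    {"translation": [-0.024, -0.003, 0], "rotation": [0, 0, 0]},
    {"translation": [-0.024, -0.003, 0], "rotation": [0, 0, 0]},
    {"translation": [-0.024, -0.003, 0], "rotation": [0, 0, 0]},
    {"translation": [-0.024, -0.003, 0], "rotation": [0, 0, 0]},
    {"translation": [-0.024, -0.003, 0], "rotation": [0, 0, 0]},
  ],
)

```text
t: 27.52
eef_pos: [0.4416, 0.1975, 0.0337]
ee_rot: [-3.141, -0.0, -3.013]
force: [1.8, -6.6, 4.8]
width: 0.0102
gripper_force: 15.0
```

Request:
apply_moves(
  steps=[
    {"translation": [-0.003, -0.0004, 0], "rotation": [0, 0, 0]},
    {"translation": [-0.006, -0.0008, 0], "rotation": [0, 0, 0]},
    {"translation": [-0.009, -0.0012, 0], "rotation": [0, 0, 0]},
    {"translation": [-0.012, -0.0016, 0], "rotation": [0, 0, 0]},
    {"translation": [-0.012, -0.0016, 0], "rotation": [0, 0, 0]},
    {"translation": [-0.012, -0.0016, 0], "rotation": [0, 0, 0]},
    {"translation": [-0.012, -0.0016, 0], "rotation": [0, 0, 0]},
    {"translation": [-0.012, -0.0016, 0], "rotation": [0, 0, 0]},
    {"translation": [-0.012, -0.0016, 0], "rotation": [0, 0, 0]},
    {"translation": [-0.012, -0.0016, 0], "rotation": [0, 0, 0]},
  ],
)

```text
t: 28.35
eef_pos: [0.4402, 0.1975, 0.0337]
ee_rot: [-3.141, 0.002, -3.013]
force: [10.9, -9.1, -1.0]
width: 0.0101
gripper_force: 15.0
```

At the stop: 67.7 mm drawn on top of 22 mm, with the force rising to 11 N. Letting go and lifting away.

Request:
apply_moves(
  steps=[
    {"translation": [0, 0, 0], "rotation": [0, 0, 0]},
    {"translation": [0, 0, 0], "rotation": [0, 0, 0]},
    {"translation": [0, 0, 0], "rotation": [0, 0, 0]},
    {"translation": [0, 0, 0], "rotation": [0, 0, 0]},
    {"translation": [0, 0, 0], "rotation": [0, 0, 0]},
    {"translation": [0, 0, 0], "rotation": [0, 0, 0]},
    {"translation": [0, 0, 0], "rotation": [0, 0, 0]},
    {"translation": [0, 0, 0], "rotation": [0, 0, 0]},
    {"translation": [0, 0, 0], "rotation": [0, 0, 0]},
    {"translation": [0, 0, 0], "rotation": [0, 0, 0]},
  ],
  jaw=0,
)

```text
t: 29.18
eef_pos: [0.4384, 0.1976, 0.0336]
ee_rot: [3.142, 0.0, -3.013]
force: [0.0, 0.4, -0.0]
width: 0.0438
gripper_force: 0.0
```

Request:
apply_moves(
  steps=[
    {"translation": [0, 0, 0.04], "rotation": [0, 0, 0]},
    {"translation": [0, 0, 0.1], "rotation": [0, 0, 0]},
    {"translation": [0, 0, 0.18], "rotation": [0, 0, 0]},
    {"translation": [0, 0, 0.28], "rotation": [0, 0, 0]},
    {"translation": [0, 0, 0.38], "rotation": [0, 0, 0]},
    {"translation": [0, 0, 0.48], "rotation": [0, 0, 0]},
    {"translation": [0, 0, 0.58], "rotation": [0, 0, 0]},
    {"translation": [0, 0, 0.64], "rotation": [0, 0, 0]},
    {"translation": [0, 0, 0.64], "rotation": [0, 0, 0]},
    {"translation": [0, 0, 0.64], "rotation": [0, 0, 0]},
  ],
)

```text
t: 30.02
eef_pos: [0.4386, 0.1978, 0.1943]
ee_rot: [3.14, 0.002, -3.013]
force: [-0.2, -0.2, 0.0]
width: 0.0436
gripper_force: 0.0
```

Run:
```python
from h import *
s=get_state();print(s['eef_pos'],s['force'])
side=grab_frame("side");cv2.imwrite("pics/s8.png",cv2.resize(side[150:290,230:430],(800,560),interpolation=cv2.INTER_CUBIC))
```

```text
[0.43859422 0.19783177 0.19427283] [-0.16965655 -0.22226552  0.03758845]
```

View pics/s8.png

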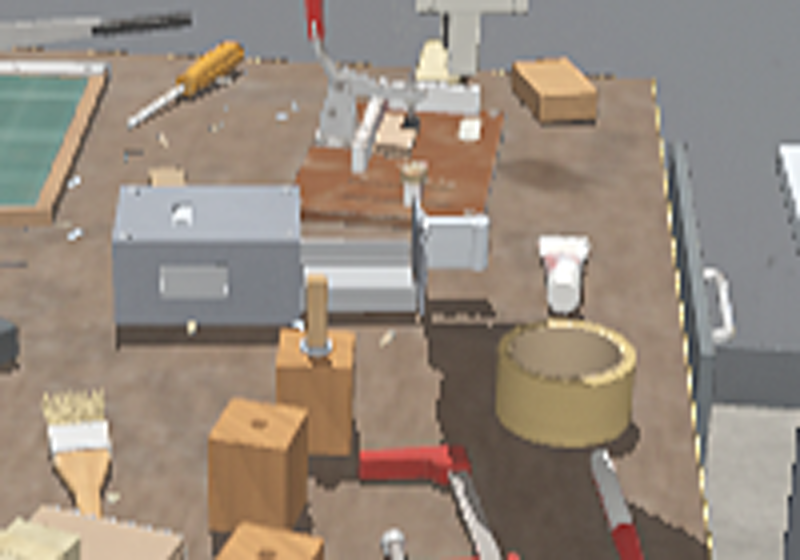

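The tray is fully out, the pin is seated in its stand, and the bystanders I can see in this view are undisturbed. The gripper is clear of everything.

```bash
python3 -c "
from station import *
print(job_done())"
```

```text
the job is handed in; nothing more can be done
None
```

The job is handed in: the pin released the latch at about 8 N (measured) and is back fully down in its stand and let go, and the tray is drawn out to its stop, all in about 30 s of the 72 s.

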